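# Stand the porcelain palettes in the drying rack

## Robot

A 6-joint arm with a two-finger parallel gripper is mounted at the origin on a cart in front of the work surface, level with it; the furniture and walls round the work are solid. World frame = base frame: x ahead of the robot, y to its left, z up, the work surface at z = 0. Lengths are in m, angles in degrees, forces in N, time in s.
With the tool pointing down it reaches from about 0.25 to 0.725 m from the base axis. Payload 9.7 kg.
Tool frame: the origin (TCP) lies on the centre line of the jaws, within the pads' length; the fingertips stand 14 mm ahead of it and the grasp point (between the pads) lies 5 mm behind it; z points along the fingers, y is the line along which they close (so a half turn about z gives the same grasp; the last joint's range is limited). The gripper opens to 85 mm and grips with 20 to 120 N. Pads are 22 mm wide; open, the fingers measure 114 mm over their backs; the gripper's body (76 mm by 85 mm) begins 54 mm behind the grasp point. The pads swing forward as they close: fully open they stand 13 mm farther back than shut.
Start: joints at [-64.973, 4.979, 10.078, 95.1, 0, 90], TCP at [0.233, -0.498, 0.245] pointing down, gripper open.
Joint ranges: [-179.16, 179.16], [-48.56, 103.87], [-65.8, 70.77], [-126.05, 130.52], [-82.76, 87.17], [-180, 180]. Speed limits (degrees/s): [127.2, 127.2, 147.25, 180, 180, 180].

## Interface

Orientations are given as [roll, pitch, yaw] about the fixed x, y, z axes, in that order (R = Rz(yaw) Ry(pitch) Rx(roll)).
In Python, from workcell import bot, camera, get_calibration, ticket gives the robot as it stands. The module is installed in compiled form; this text tells all that it offers.
- The arm moves only by the tool send_rows, never from a script. Its arguments are lists of equal length, an entry for each row: "linear": the shift along the tool's x, y, z in m, a list of three; "twist": the turn, a rotation vector about the tool's x, y, z in units of 10 degrees (1.0 is 10 degrees), a list of three; "gripper": the opening in per cent of the stroke, from 0 (shut) to 100 (fully open). In form: {"linear": [[x, y, z], ...], "twist": [[wx, wy, wz], ...], "gripper": [gripper, ...]}. A call has 1 to 8 rows; each row shifts and turns the commanded pose from where the row before left it, along the tool's axes as they then stand; what a row does not reach is not made up. A row lasts 1/8 s, in which the tool goes at most 62.5 mm and 10.7 degrees, less where a joint would pass 70% of its speed; a pose out of reach is approached as far as the arm can. A call with a gripper value outside its range is refused whole. The fingers move at their own pace and stop on an object; "grip_force" is the grip in N (left out, the last holds). Time passes only in rows, so rows that do not move let the fingers close. It gives the time, the measured TCP pose, the force, the opening and the grip force at its end, in the units of the state.
- bot.get_obs(): the state, without advancing time (a new reading comes with each control period).
- camera(name): name is "scene" or "top" or "wrist"; returns the picture (384x512x3 uint8, red, green, blue); there is no depth.
- get_calibration(name): a dict with "fx", "fy", "cx", "cy" (pixels), "k1" (the pictures are not rectified: a ray, as slopes to the right and down, at radius r is drawn at 1 + k1 r^2 times it, then the intrinsics apply), "origin" and "orientation" of the camera in the world; the wrist camera has in their place "hand_eye" (4x4, takes a point from camera to tool coordinates, whose origin is the TCP and whose axes are the flange's). Camera axes: x right, y down, z forward; pixel columns grow to the right and rows downward; lengths in m; the calibration is good to about 2 mm. A picture is of the moment at which its call begins: read the wrist's pose just before it. get_calibration takes no time and is no camera call.
- ticket.job_done(): hands the job in; it is judged then, once.
The state is a dict: "time": time; "q": joint angles; "qd": joint speeds; "joint_efforts": joint torques, N m; "ee_pos": TCP position; "tcp_rot": TCP orientation; "wrist_force": force on the tool from outside, world axes, zero at the start; "torque": the same for the moment, N m; "opening": finger opening in m; "grasp_force": force on a finger pad.
Only numpy, scipy, OpenCV 4.12 (cv2) and the standard library are available. Lean on these libraries where they do the work, as an engineer would, in place of code of your own. Each camera call takes 0.05 s, during which the arm holds its last target. There are 200 camera calls.

## Task

Take the two round white porcelain palettes from their easels and stand each one upright between the tines of the wooden drying rack, each in a slot of its own and fully home. One of the three slots, you cannot see which, has its hidden rest set high for small dishes and leaves a palette standing about 16 mm proud, so feel how far each goes down and use the other two slots. Set them in gently without dropping them, and leave the cup, tape and jars where they stand.

Things in the scene. Friction and masses are not known exactly. Their poses are not given: they have to be found in the camera images.
- palette_a: round flat porcelain palette, a plain white disc 110 mm across and 8 mm thick, rigid, 0.11 to 0.22 kg. Origin at the disc's centre, z axis = the disc's axis (at the start pointing to the right and up). It starts leaning on its easel, plane 30 degrees from vertical, top edge to the left, centre 80 mm above the worktop; its upper 40 mm is free on both faces.
- palette_b: second palette, same shape. round flat porcelain palette, a plain white disc 110 mm across and 8 mm thick, 0.11 to 0.22 kg. Origin at the disc's centre, z axis = the disc's axis (at the start pointing to the right and up). It starts leaning on its easel, plane 30 degrees from vertical, top edge to the left, centre 80 mm above the worktop; its upper 40 mm is free on both faces.
- easel_a: fixed wooden easel; origin under the starting centre of its palette, z up, x horizontally the way it leans. Two round legs behind the palette, 30 mm either side of its middle line, end 11 mm above the palette's centre; two pegs with upturned tips carry its lower edge. Foot 96 mm wide, 12 mm high.
- easel_b: fixed wooden easel; origin under the starting centre of its palette, z up, x horizontally the way it leans. Two round legs behind the palette, 30 mm either side of its middle line, end 11 mm above the palette's centre; two pegs with upturned tips carry its lower edge. Foot 96 mm wide, 12 mm high.
- rack: fixed light wooden drying rack: trough 190 mm long (x) by 130 mm (y), 45 mm high, three crosswise slots 16 mm wide, 60 mm apart. Origin at the middle of its underside, z up. Per slot two pairs of stiff steel tines up to 88 mm high, 28 mm either side of the middle line; gap in a pair 13 mm, flared to about 23 mm at the tips. A palette stands with its axis along the rack's x.
- gap_0 (a point): centre of a palette fully home in the slot at rack x = -60 mm, 69 mm above the worktop; axes as the rack's. Hidden under each slot is a rigid rest whose two ridges centre the palette. In two slots the rest is low (palette's lowest point at 14 mm, centre at 69 mm: home); in one, not known which, it is 16 mm higher (centre stops at 85 mm).
- gap_1 (a point): the same point for the slot at rack x = 0 mm, 69 mm above the worktop; axes as the rack's
- gap_2 (a point): the same point for the slot at rack x = +60 mm, 69 mm above the worktop; axes as the rack's
- cup: bystander: tin cup, 65 mm wide, 59 mm high; loose, stands on the worktop; origin at the middle of its underside
- tape: bystander: roll of masking tape lying flat, 69 mm wide, 24 mm high; loose, stands on the worktop; origin at the middle of its underside
- jar_mid: bystander: dark paint jar with black screw lid, 42 mm wide, 88 mm high; loose, stands on the worktop; origin at the middle of its underside
- jar_back: bystander: glass pigment bottle with stopper, 53 mm wide, 98 mm high; loose, stands on the worktop; origin at the middle of its underside
- jar_left: bystander: glass pigment bottle with stopper, 53 mm wide, 100 mm high; loose, stands on the worktop; origin at the middle of its underside
- jar_green: bystander: large green paint jar with black lid, 72 mm wide, 88 mm high; loose, stands on the worktop; origin at the middle of its underside

How it is judged (in metres and radians):
At the end, for the whole second after the job is handed in: Both palettes stand released and at rest in two different slots of the rack: centre within 7 mm of a slot's middle plane, within 10 mm of the rack's middle line, 60 to 75 mm above the rack's underside, and axis within 0.22 rad of the rack's x axis ((x of palette_a in the frame of gap_0 between -0.007 and 0.007 m or x of palette_a in the frame of gap_1 between -0.007 and 0.007 m or x of palette_a in the frame of gap_2 between -0.007 and 0.007 m) and y of palette_a in the frame of rack between -0.01 and 0.01 m and z of palette_a in the frame of rack between 0.06 and 0.075 m and angle between the z axis of each of palette_a, palette_b and the x axis of rack, either way round below 0.22 rad and linear speed of each of palette_a, palette_b below 0.02 m/s and angular speed of each of palette_a, palette_b below 0.2 rad/s and (x of palette_b in the frame of gap_0 between -0.007 and 0.007 m or x of palette_b in the frame of gap_1 between -0.007 and 0.007 m or x of palette_b in the frame of gap_2 between -0.007 and 0.007 m) and y of palette_b in the frame of rack between -0.01 and 0.01 m and z of palette_b in the frame of rack between 0.06 and 0.075 m); the robot touches nothing.
It fails at once if the cup, the tape or a jar is shifted by more than 30 mm (distance of any of cup, tape, jar_mid, jar_back, jar_left, jar_green from where it was at the start of the episode above 0.03 m).
It fails at once if a palette is pressed or knocked against the rack with more than 40 N (contact force between any of palette_a, palette_b and rack above 40 N).
It fails at once if a palette is dropped (touches nothing and moves faster than 0.35 m/s) ((contact force between palette_a and anything else below 0.01 N and linear speed of palette_a above 0.35 m/s) or (contact force between palette_b and anything else below 0.01 N and linear speed of palette_b above 0.35 m/s)).
It also fails if it takes over 64 s, if anything falls off the work surface, if the arm or the gripper's body presses on something with over 40 N, if the wrist force passes 120 N, or if a joint passes its speed limit or range.

## Working session

There is one attempt and no reset: what is moved stays moved. The work goes in short steps, Python scripts to look and compute and a tool call to move; the robot and the scene stay as the last step left them, time stands still between calls to the robot, and variables do not carry over. Pictures are saved under pics/ and viewed, at most 10 in all, crops included, and the job is handed in when it is done.

Besides the shell and the picture viewer there is one more tool, called after "Request:" as name(argument=value, ...), one argument or row to a line, values as JSON. send_rows: Moves the arm, as the interface text tells. Its arguments: {"type":"object","properties":{"linear":{"type":"array"},"twist":{"type":"array"},"gripper":{"type":"array"},"grip_force":{"type":"number"}},"required":["linear","twist","gripper"]}

```bash
mkdir -p pics
python3 - <<'E'
from workcell import bot,camera,get_calibration
import cv2,numpy as np
print(bot.get_obs())
for n in("scene","top","wrist"):
    im=camera(n); cv2.imwrite(f"pics/{n}0.png",im[...,::-1]); print(n,get_calibration(n))
E
python3 -c "
import cv2,numpy as np
a=cv2.imread('pics/scene0.png');b=cv2.imread('pics/top0.png')
"
```

```text
{'time': 0.0, 'q': array([-6.49760444e+01,  5.01252421e+00,  1.00331439e+01,  9.50993495e+01,
       -5.49627922e-04,  8.99999965e+01]), 'qd': array([ 0.05255291,  0.08438202,  0.00716716,  0.02713609,  0.16917506,
       -0.07126666]), 'joint_efforts': array([ 3.92955571e-04, -5.20385814e+01,  4.64807332e+01,  1.60393986e-02,
        2.11120806e-05, -2.35572116e-05]), 'ee_pos': array([ 0.23255521, -0.4981785 ,  0.24455766]), 'tcp_rot': array([-1.79921270e+02,  5.49622577e-04,  2.50239598e+01]), 'wrist_force': array([-0.06047176, -0.35782638, -0.59687382]), 'torque': array([0.02380972, 0.0595119 , 0.00823017]), 'grasp_force': 0.0, 'opening': 0.08531357617410305}
scene {'fx': 376.0311660068332, 'fy': 376.0311660068332, 'cx': 257.27975240816716, 'cy': 183.26840685808392, 'k1': -0.011149602193006413, 'origin': array([-0.07583352,  0.92981034,  0.69067268]), 'orientation': array([-1.22244896e+02, -1.00143891e-01, -1.40444237e+02])}
top {'fx': 379.91988605048743, 'fy': 379.91988605048743, 'cx': 256.6295159781588, 'cy': 184.31321008406937, 'k1': -0.08024125461960606, 'origin': array([0.32541863, 0.15333944, 1.10739289]), 'orientation': array([-168.65298143,    0.37879694,  -89.9793301 ])}
wrist {'fx': 333.7915657397517, 'fy': 333.7915657397517, 'cx': 257.24046632935153, 'cy': 184.86541422759134, 'k1': -0.05925165543316863, 'hand_eye': array([[ 8.75366504e-05, -9.57655296e-01, -2.87917223e-01,
         7.36343299e-02],
       [ 9.99999529e-01, -1.94414460e-04,  9.50685213e-04,
         3.33512332e-04],
       [-9.66404000e-04, -2.87917170e-01,  9.57654828e-01,
        -1.28732410e-01],
       [ 0.00000000e+00,  0.00000000e+00,  0.00000000e+00,
         1.00000000e+00]])}
```

View pics/scene0.png

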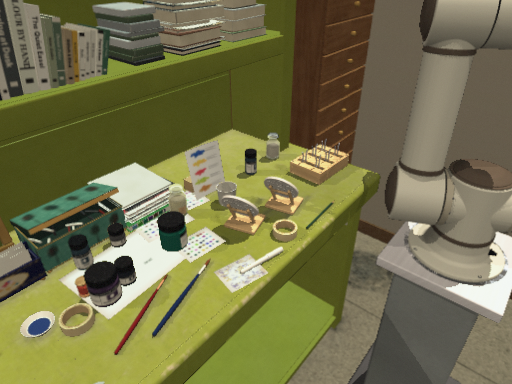

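View pics/top0.png

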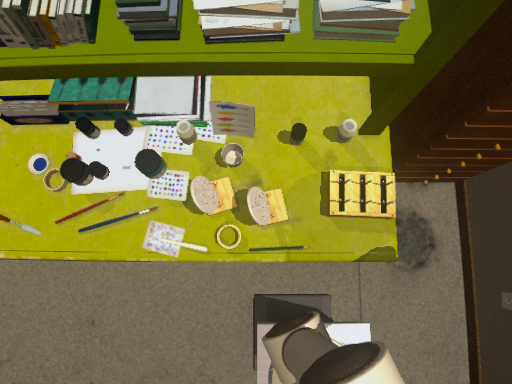

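```bash
cat > h.py <<'E'
import numpy as np,cv2
from scipy.spatial.transform import Rotation as R
from workcell import bot,camera,get_calibration
def rot(a): return R.from_euler('xyz',a,degrees=True).as_matrix()
def cam(n,obs=None):
    c=get_calibration(n)
    if n=='wrist':
        T=np.eye(4);T[:3,:3]=rot(obs['tcp_rot']);T[:3,3]=obs['ee_pos'];T=T@c['hand_eye'];return c,T[:3,3],T[:3,:3]
    return c,np.array(c['origin']),rot(c['orientation'])
def ray(C,u,v):
    c,o,M=C
    K=np.array([[c['fx'],0,c['cx']],[0,c['fy'],c['cy']],[0,0,1]])
    p=cv2.undistortPoints(np.array([[[u,v]]],float),K,np.array([c['k1'],0,0,0]))[0,0]
    d=M@np.array([p[0],p[1],1]);return o,d/np.linalg.norm(d)
def onz(C,u,v,z):
    o,d=ray(C,u,v);return o+d*(z-o[2])/d[2]
def tri(r1,r2):
    A=sum(np.eye(3)-np.outer(d,d) for o,d in(r1,r2));b=sum((np.eye(3)-np.outer(d,d))@o for o,d in(r1,r2))
    p=np.linalg.solve(A,b);return p,[np.linalg.norm(np.cross(p-o,d)) for o,d in(r1,r2)]
def proj(C,P):
    c,o,M=C;q=(np.atleast_2d(P)-o)@M;s=q[:,:2]/q[:,2:];s=s*(1+c['k1']*(s**2).sum(1,keepdims=True))
    return s*[c['fx'],c['fy']]+[c['cx'],c['cy']]
E
python3 - <<'E'
import cv2,numpy as np
t=cv2.imread('pics/top0.png');s=cv2.imread('pics/scene0.png')
f=lambda im,x,y,w,h,k:cv2.resize(im[y:y+h,x:x+w],None,fx=k,fy=k,interpolation=cv2.INTER_CUBIC)
a=np.hstack([f(t,180,165,120,65,4),f(t,320,160,80,65,4)])
b=np.hstack([f(s,210,165,120,80,4),f(s,285,130,80,80,4)])
cv2.imwrite('pics/crop0.png',np.vstack([a,b]))
from h import *
C=cam('top')
for p in [(330,170),(396,172),(395,217),(329,216)]: print(p,onz(C,*p,.045).round(3))
for p in [(205,195),(260,205),]: print(p,onz(C,*p,.08).round(3))
for p in [(228,237),(232,155),(298,133),(347,128)]: print(p,onz(C,*p,.05).round(3))
E
```

```text
(330, 170) [ 0.58  -0.051  0.045]
(396, 172) [ 0.575 -0.243  0.045]
(395, 217) [ 0.444 -0.231  0.045]
(329, 216) [ 0.448 -0.043  0.045]
(205, 195) [0.502 0.302 0.08 ]
(260, 205) [0.474 0.151 0.08 ]
(228, 237) [0.389 0.24  0.05 ]
(232, 155) [0.624 0.232 0.05 ]
(298, 133) [0.69 0.04 0.05]
(347, 128) [ 0.706 -0.105  0.05 ]
```

View pics/crop0.png

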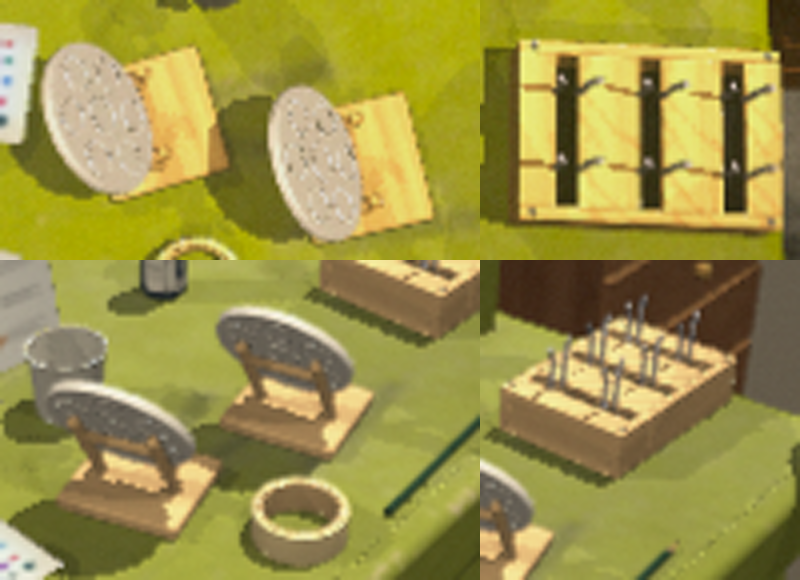

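```bash
cat > m.py <<'E'
from h import *
def discs(n,rois):
    im=cv2.imread(f'pics/{n}0.png');hsv=cv2.cvtColor(im,cv2.COLOR_BGR2HSV)
    m=((hsv[...,1]<75)&(hsv[...,2]>85)).astype(np.uint8)
    out=[]
    for x,y,w,h in rois:
        k=np.zeros_like(m);k[y:y+h,x:x+w]=m[y:y+h,x:x+w]
        k=cv2.morphologyEx(k,cv2.MORPH_CLOSE,np.ones((5,5)))
        c=max(cv2.findContours(k,0,1)[0],key=cv2.contourArea)
        out.append(cv2.fitEllipse(cv2.convexHull(c)));print(n,out[-1],cv2.contourArea(c))
    return out
T=discs('top',[(188,172,34,44),(245,183,28,46)])
S=discs('scene',[(218,192,44,40),(261,172,42,36)])
Ct,Cs=cam('top'),cam('scene')
for t,s in zip(T,S):
    print('tri',tri(ray(Ct,*t[0]),ray(Cs,*s[0])),'onz',onz(Ct,*t[0],.083),onz(Cs,*s[0],.083))
f=lambda x,y:(180+x/4-.4,165+y/4-.4)
for a,b in(((195,47),(228,168)),((405,93),(433,215))):
    p,q=[onz(Ct,*f(*k),.012) for k in(a,b)];d=p-q;print('foot',p,q,np.linalg.norm(d),'axis yaw',np.degrees(np.arctan2(d[1],d[0]))-90)
g=lambda x,y:(320+(x-480)/4-.4,160+y/4-.4)
P=np.array([onz(Ct,*g(*k),.045) for k in((518,40),(783,52),(783,230),(518,220))]);print('rack',P,P.mean(0))
d=P[1]+P[2]-P[0]-P[3];print(np.degrees(np.arctan2(d[1],d[0])),np.linalg.norm(P-np.roll(P,1,0),axis=1))
for a,b in(((567,58),(567,205)),((651,60),(651,208)),((735,62),(734,211))):
    p,q=[onz(Ct,*g(*k),.045) for k in(a,b)];d=p-q;print('slot',(p+q)/2,np.linalg.norm(d),np.degrees(np.arctan2(d[1],d[0]))-90)
E
python3 m.py
```

```text
top ((202.09690856933594, 192.3345489501953), (23.84022331237793, 44.71184539794922), 150.7610626220703) 704.5
top ((258.2363586425781, 205.58282470703125), (20.283580780029297, 39.45307922363281), 163.30018615722656) 592.5
scene ((237.02793884277344, 203.03257751464844), (17.96321678161621, 44.71628952026367), 114.04912567138672) 505.0
scene ((280.7831115722656, 186.64100646972656), (16.35420036315918, 35.92009353637695), 113.18590545654297) 409.5
tri (array([0.50775692, 0.30909416, 0.08952464]), [np.float64(0.00029977325623090924), np.float64(0.00029977325623090474)]) onz [0.50866922 0.30991879 0.083     ] [0.51440328 0.30244995 0.083     ]
tri (array([0.47167792, 0.15557768, 0.08245092]), [np.float64(0.0004294973665120891), np.float64(0.00042949736651199863)]) onz [0.47197355 0.15579389 0.083     ] [0.47076977 0.1561268  0.083     ]
foot [0.56932698 0.24426844 0.012     ] [0.47916818 0.21890424 0.012     ] 0.093658699852055 axis yaw -74.28721644341249
foot [0.53458078 0.08956827 0.012     ] [0.44480041 0.07037564 0.012     ] 0.09180888540073953 axis yaw -77.93332774419248
rack [[ 0.58162663 -0.04823882  0.045     ]
 [ 0.57281056 -0.24113013  0.045     ]
 [ 0.44363519 -0.23203192  0.045     ]
 [ 0.45151429 -0.04347423  0.045     ]] [ 0.51239667 -0.14121877  0.045     ]
-92.5061088509628 [0.13019955 0.19309267 0.12949538 0.18872224]
slot [ 0.51518171 -0.08085548  0.045     ] 0.1063914239338393 -92.45449737604666
slot [ 0.51327548 -0.14114046  0.045     ] 0.10730371669726303 -93.06811357018316
slot [ 0.51135064 -0.20144907  0.045     ] 0.1083343829477931 -94.06285802383017
```

```bash
cat >> h.py <<'E'
def target(C,yawh,tilt,up):
    """TCP pose for gripping a disc of centre C, axis heading yawh deg, leaning tilt deg, TCP 'up' m above centre in plane"""
    a=np.radians(yawh);h=np.array([np.cos(a),np.sin(a),0]);z=np.array([0,0,1.]);t=np.radians(tilt)
    n=np.cos(t)*h+np.sin(t)*z;u=-np.sin(t)*h+np.cos(t)*z
    return np.array(C)+up*u,np.column_stack([np.cross(n,-u),n,-u])
def plan(P,M,n,start=None,split=None):
    if start is None:
        o=bot.get_obs();start=(o['ee_pos'],rot(o['tcp_rot']))
    p,A=start;p=p.copy();A=A.copy();p0=p.copy()
    L=[];W=[]
    for k in range(n):
        w=R.from_matrix(A.T@M).as_rotvec()/(n-k);l=A.T@(P-p)/(n-k)
        w=np.round(np.degrees(w)/10,2);l=np.round(l,4);L.append(l.tolist());W.append(w.tolist())
        p=p+A@l;A=A@R.from_rotvec(np.radians(w*10)).as_matrix()
    for i in range(0,n,8):print('linear',L[i:i+8],'\ntwist',W[i:i+8])
    return p,A
E
python3 - <<'E'
from h import *
P,M=target((.472,.156,.08),-78,30,.14);print(P)
plan(P,M,16)
E
```

```text
[0.45744618 0.22447033 0.20124356]
linear [[0.0318, -0.035, 0.0028], [0.0314, -0.0355, 0.0015], [0.0309, -0.036, 0.0002], [0.0303, -0.0364, -0.0011], [0.0298, -0.0367, -0.0024], [0.0293, -0.037, -0.0038], [0.0288, -0.0373, -0.0051], [0.0282, -0.0375, -0.0065]] 
twist [[-0.19, -0.02, 0.08], [-0.19, -0.02, 0.08], [-0.19, -0.02, 0.08], [-0.19, -0.02, 0.08], [-0.19, -0.02, 0.08], [-0.19, -0.02, 0.08], [-0.19, -0.02, 0.08], [-0.18, -0.02, 0.08]]
linear [[0.0277, -0.0377, -0.0077], [0.0271, -0.0378, -0.0091], [0.0266, -0.0378, -0.0104], [0.026, -0.0378, -0.0117], [0.0254, -0.0378, -0.013], [0.0248, -0.0377, -0.0143], [0.0243, -0.0376, -0.0156], [0.0238, -0.0373, -0.017]] 
twist [[-0.19, -0.02, 0.08], [-0.18, -0.02, 0.08], [-0.19, -0.02, 0.08], [-0.18, -0.02, 0.08], [-0.19, -0.03, 0.08], [-0.18, -0.02, 0.08], [-0.19, -0.02, 0.07], [-0.18, -0.03, 0.08]]
```

Request:
send_rows(
  linear=[
    [0.032,-0.035,0.003],
    [0.031,-0.035,0.0015],
    [0.031,-0.036,0],
    [0.03,-0.036,-0.001],
    [0.03,-0.037,-0.0025],
    [0.029,-0.037,-0.004],
    [0.029,-0.037,-0.005],
    [0.028,-0.0375,-0.0065],
  ],
  twist=[
    [-0.19,-0.02,0.08],
    [-0.19,-0.02,0.08],
    [-0.19,-0.02,0.08],
    [-0.19,-0.02,0.08],
    [-0.19,-0.02,0.08],
    [-0.19,-0.02,0.08],
    [-0.19,-0.02,0.08],
    [-0.19,-0.02,0.08],
  ],
  gripper=[60,60,60,60,60,60,60,60],
  grip_force=40,
)

```text
time: 1.15
ee_pos: [0.3449, -0.1366, 0.2234]
tcp_rot: [164.6, 0.7, 18.4]
wrist_force: [0.3, -0.4, 0.1]
opening: 0.0512
grasp_force: 0.0
```

Request:
send_rows(
  linear=[
    [0.028,-0.038,-0.008],
    [0.027,-0.038,-0.009],
    [0.0265,-0.038,-0.0105],
    [0.026,-0.038,-0.0115],
    [0.0255,-0.038,-0.013],
    [0.025,-0.0375,-0.0145],
    [0.024,-0.0375,-0.0155],
    [0.024,-0.0375,-0.017],
  ],
  twist=[
    [-0.19,-0.02,0.08],
    [-0.19,-0.02,0.08],
    [-0.18,-0.02,0.08],
    [-0.18,-0.02,0.08],
    [-0.18,-0.02,0.08],
    [-0.18,-0.02,0.08],
    [-0.18,-0.02,0.08],
    [-0.18,-0.03,0.08],
  ],
  gripper=[60,60,60,60,60,60,60,60],
)

```text
time: 2.15
ee_pos: [0.4933, 0.0868, 0.2087]
tcp_rot: [156.0, 0.1, 22.7]
wrist_force: [-0.5, -0.6, -0.1]
opening: 0.0511
grasp_force: 0.0
```

Run:
```python
from h import *
o=bot.get_obs();im=camera('wrist');print(o['time'],o['ee_pos'],o['tcp_rot'],o['qd'],o['opening'])
cv2.imwrite('pics/w1.png',im[...,::-1]); np.save('w1.npy',o,allow_pickle=True)
```

```text
2.15 [0.49330509 0.0868488  0.2087137 ] [1.56049526e+02 1.48078039e-01 2.27262345e+01] [12.27676203 23.79681757 21.87515934 -2.39452201 -4.81140881  0.04410858] 0.051069823007193496
```

View pics/w1.png

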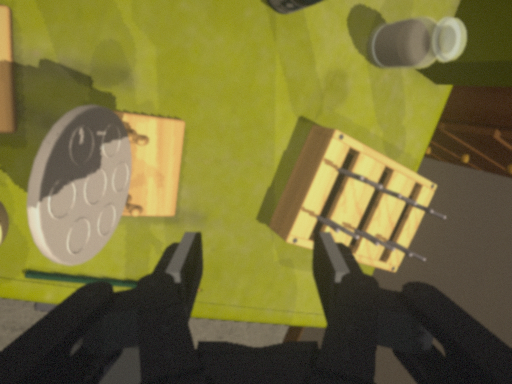

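Request:
send_rows(
  linear=[
    [0,0,0],
  ],
  twist=[
    [0,0,0],
  ],
  gripper=[60],
)

```text
time: 2.33
ee_pos: [0.4927, 0.0865, 0.2085]
tcp_rot: [156.1, 0.2, 22.7]
wrist_force: [-0.4, -0.2, -0.3]
opening: 0.0515
grasp_force: 0.0
```

Run:
```python
from h import *
P,M=target((.472,.156,.08),-78,30,.14);print(P,bot.get_obs()['ee_pos'])
plan(P,M,7)
```

```text
[0.45744618 0.22447033 0.20124356] [0.49268037 0.08654    0.2084937 ]
linear [[0.003, -0.0188, -0.0072], [0.0024, -0.0188, -0.0076], [0.0019, -0.0187, -0.0079], [0.0013, -0.0186, -0.0081], [0.0008, -0.0185, -0.0084], [0.0002, -0.0184, -0.0087], [-0.0003, -0.0182, -0.0091]] 
twist [[-0.09, -0.07, 0.14], [-0.09, -0.07, 0.14], [-0.08, -0.07, 0.14], [-0.09, -0.06, 0.14], [-0.08, -0.07, 0.13], [-0.09, -0.06, 0.14], [-0.08, -0.07, 0.13]]
```

Request:
send_rows(
  linear=[
    [0.003,-0.019,-0.007],
    [0.0025,-0.019,-0.0075],
    [0.002,-0.019,-0.008],
    [0.0015,-0.0185,-0.008],
    [0.001,-0.0185,-0.0085],
    [0,-0.0185,-0.009],
    [0,-0.018,-0.009],
    [0,0,0],
  ],
  twist=[
    [-0.09,-0.07,0.14],
    [-0.09,-0.07,0.14],
    [-0.08,-0.07,0.14],
    [-0.09,-0.06,0.14],
    [-0.08,-0.07,0.13],
    [-0.09,-0.06,0.14],
    [-0.08,-0.07,0.13],
    [0,0,0],
  ],
  gripper=[60,60,60,60,60,60,60,60],
)

```text
time: 3.32
ee_pos: [0.5017, 0.092, 0.2075]
tcp_rot: [155.5, 0.5, 23.2]
wrist_force: [0.0, -0.5, 0.0]
opening: 0.0513
grasp_force: 0.0
```

Run:
```python
from h import *
o=bot.get_obs();im=camera('wrist');print(o['time'],o['ee_pos'],o['tcp_rot'])
cv2.imwrite('pics/w2.png',im[...,::-1])
C=cam('wrist',o)
for P in [(.472,.156,.08)]: 
    for up in(0,.055,-.055): print(up,proj(C,target(P,-78,30,up)[0]))
```

```text
3.325 [0.50173624 0.09199816 0.20749524] [155.51811546   0.45274126  23.16163032]
0 [[ 87.57548839 198.78346851]]
0.055 [[ 29.61143046 223.22037388]]
-0.055 [[124.6300342  183.31368073]]
```

View pics/w2.png

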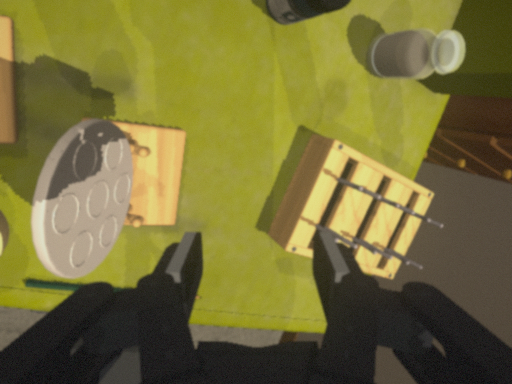

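Run:
```python
from h import *
o=bot.get_obs();print(o['q'].round(2),o['ee_pos'],o['tcp_rot'])
```

```text
[ 23.1   -2.62  -4.54  88.51 -24.48 179.94] [0.5017518  0.09195067 0.20743993] [155.51844863   0.45382327  23.15644569]
```

Request:
send_rows(
  linear=[
    [0,0,0],
    [0,0,0],
    [0,0,0],
    [0,0,0],
    [0,0,0],
    [0,0,0],
    [0,0,0],
    [0,0,0],
  ],
  twist=[
    [0,0,-1.05],
    [0,0,-1.05],
    [0,0,-1.05],
    [0,0,-1.05],
    [0,0,-1.05],
    [0,0,-1.05],
    [0,0,-1.05],
    [0,0,-1.05],
  ],
  gripper=[60,60,60,60,60,60,60,60],
)

```text
time: 4.38
ee_pos: [0.5017, 0.0919, 0.2074]
tcp_rot: [177.9, 24.4, 107.1]
wrist_force: [-0.5, -0.0, -0.4]
opening: 0.0511
grasp_force: 0.0
```

Request:
send_rows(
  linear=[
    [0,0,0],
    [0,0,0],
    [0,0,0],
    [0,0,0],
    [0,0,0],
    [0,0,0],
    [0,0,0],
    [0,0,0],
  ],
  twist=[
    [0,0,-1.05],
    [0,0,-1.05],
    [0,0,-1.05],
    [0,0,-1.05],
    [0,0,-1.05],
    [0,0,-1.05],
    [0,0,-1.05],
    [0,0,0],
  ],
  gripper=[60,60,60,60,60,60,60,60],
)

```text
time: 5.38
ee_pos: [0.5017, 0.0919, 0.2074]
tcp_rot: [-157.0, 8.7, -177.5]
wrist_force: [-0.1, 0.2, 1.0]
opening: 0.0515
grasp_force: 0.0
```

```bash
sed -i 's/return np.array(C)+up\*u,np.column_stack(\[np.cross(n,-u),n,-u\])/return np.array(C)+up*u,np.column_stack([np.cross(-n,-u),-n,-u])/' h.py
python3 - <<'E'
from h import *
P,M=target((.472,.156,.08),-78,30,.14);print(P,bot.get_obs()['ee_pos'],bot.get_obs()['q'].round(1))
plan(P,M,8)
E
```

```text
[0.45744618 0.22447033 0.20124356] [0.5017346  0.09192349 0.2073901 ] [ 23.1  -2.6  -4.5  88.5 -24.5  22.5]
linear [[0.0049, 0.0155, -0.0065], [0.0045, 0.0155, -0.0067], [0.0041, 0.0155, -0.0069], [0.0038, 0.0155, -0.0071], [0.0034, 0.0155, -0.0073], [0.003, 0.0155, -0.0075], [0.0027, 0.0155, -0.0076], [0.0023, 0.0156, -0.0078]] 
twist [[0.08, 0.04, -0.16], [0.08, 0.04, -0.15], [0.08, 0.05, -0.16], [0.08, 0.04, -0.15], [0.08, 0.05, -0.16], [0.08, 0.04, -0.15], [0.07, 0.05, -0.16], [0.08, 0.04, -0.15]]
```

Request:
send_rows(
  linear=[
    [0.005,0.0155,-0.0065],
    [0.0045,0.0155,-0.0065],
    [0.004,0.0155,-0.007],
    [0.004,0.0155,-0.007],
    [0.0035,0.0155,-0.0075],
    [0.003,0.0155,-0.0075],
    [0.0025,0.0155,-0.0075],
    [0.0025,0.0155,-0.008],
  ],
  twist=[
    [0.08,0.04,-0.16],
    [0.08,0.04,-0.15],
    [0.08,0.05,-0.16],
    [0.08,0.04,-0.15],
    [0.08,0.05,-0.16],
    [0.08,0.04,-0.15],
    [0.07,0.05,-0.16],
    [0.08,0.04,-0.15],
  ],
  gripper=[60,60,60,60,60,60,60,60],
)

```text
time: 6.38
ee_pos: [0.4567, 0.2255, 0.2012]
tcp_rot: [-149.9, -0.1, -167.9]
wrist_force: [0.5, -0.4, 0.1]
opening: 0.0514
grasp_force: 0.0
```

Request:
send_rows(
  linear=[
    [0,0,0],
  ],
  twist=[
    [0,0,0],
  ],
  gripper=[60],
)

```text
time: 6.5
ee_pos: [0.4567, 0.2258, 0.2007]
tcp_rot: [-149.9, -0.1, -167.8]
wrist_force: [1.2, -0.5, 0.3]
opening: 0.0513
grasp_force: 0.0
```

Run:
```python
from h import *
o=bot.get_obs();im=camera('wrist');print(o['time'],o['ee_pos'],o['tcp_rot'],o['q'].round(1))
cv2.imwrite('pics/w3.png',im[...,::-1])
C=cam('wrist',o)
for up in(0,.055,-.055): print(up,proj(C,target((.472,.156,.08),-78,30,up)[0]))
```

```text
6.5 [0.45671734 0.22581616 0.20068971] [-1.49918678e+02 -6.99160252e-02 -1.67818190e+02] [ 39.9  10.5   6.6 101.3 -26.3  31.3]
0 [[256.26333204 176.16081584]]
0.055 [[255.83699093 197.54113131]]
-0.055 [[256.55428717 161.58598733]]
```

View pics/w3.png

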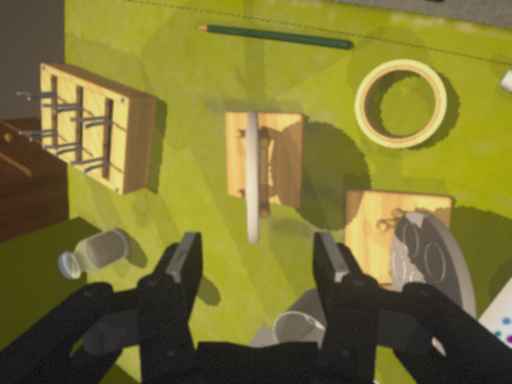

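```bash
cat >> h.py <<'E'
def edge(fn,x0,x1,y0,y1):
    hsv=cv2.cvtColor(cv2.imread(fn),cv2.COLOR_BGR2HSV);m=(hsv[...,1]<70)&(hsv[...,2]>110)
    for v in range(y0,y1,10):
        u=np.where(m[v,x0:x1])[0]
        if len(u): print(v,x0+u.min(),x0+u.max(),len(u))
E
python3 -c "
from h import *
edge('pics/w3.png',235,275,105,250)"
```

```text
115 249 255 7
125 248 256 9
135 247 257 11
145 246 257 12
155 247 257 11
165 247 257 11
175 247 257 11
185 246 257 12
195 246 258 13
205 247 258 12
215 248 258 11
225 248 258 11
235 249 257 9
```

Request:
send_rows(
  linear=[
    [0,-0.002,0.016],
    [0,0,0.016],
    [0,0,0.016],
    [0,0,0.016],
    [0,0,0.016],
    [0,0,0.014],
    [0,0,0.008],
    [0,0,0],
  ],
  twist=[
    [0,0,0],
    [0,0,0],
    [0,0,0],
    [0,0,0],
    [0,0,0],
    [0,0,0],
    [0,0,0],
    [0,0,0],
  ],
  gripper=[60,60,60,60,60,60,60,60],
)

```text
time: 7.55
ee_pos: [0.468, 0.1724, 0.1136]
tcp_rot: [-150.0, -0.0, -168.0]
wrist_force: [-0.7, -0.5, -0.1]
opening: 0.0513
grasp_force: 0.0
```

Request:
send_rows(
  linear=[
    [0,0,0],
    [0,0,0],
    [0,0,0],
    [0,0,0],
    [0,0,0],
    [0,0,0],
  ],
  twist=[
    [0,0,0],
    [0,0,0],
    [0,0,0],
    [0,0,0],
    [0,0,0],
    [0,0,0],
  ],
  gripper=[40,25,12,0,0,0],
  grip_force=50,
)

```text
time: 8.3
ee_pos: [0.4682, 0.1728, 0.1143]
tcp_rot: [-150.0, 0.0, -167.9]
wrist_force: [-0.6, 0.1, 3.6]
opening: 0.0068
grasp_force: 50.3
```

Run:
```python
from h import *
o=bot.get_obs();print(o['ee_pos'],o['tcp_rot'],o['opening'],o['grasp_force'],o['wrist_force'],o['torque'])
```

```text
[0.46818582 0.17278548 0.11430501] [-1.49957700e+02  3.65468184e-02 -1.67930943e+02] 0.006845757191182892 50.31222581863403 [-0.58329492  0.11941343  3.60913306] [-0.13687273  0.0891315   0.00299537]
```

Run:
```python
from h import *
o=bot.get_obs();p=o['ee_pos'];A=rot(o['tcp_rot'])
P,M=target((.5114,-.2012,.165),-92.2,0,.038);print(P)
plan(P,M,14,(p-A[:,2]*.06,A))
```

```text
[ 0.5114 -0.2012  0.203 ]
linear [[0.0026, -0.0263, 0.0122], [0.002, -0.0268, 0.0112], [0.0015, -0.0272, 0.0103], [0.001, -0.0276, 0.0093], [0.0004, -0.028, 0.0082], [-0.0001, -0.0282, 0.0072], [-0.0006, -0.0285, 0.0061], [-0.0011, -0.0287, 0.0051]] 
twist [[-0.21, 0.03, 0.1], [-0.21, 0.03, 0.1], [-0.21, 0.03, 0.1], [-0.21, 0.03, 0.1], [-0.21, 0.03, 0.1], [-0.22, 0.03, 0.1], [-0.21, 0.03, 0.1], [-0.22, 0.02, 0.1]]
linear [[-0.0017, -0.0288, 0.004], [-0.0022, -0.0289, 0.0029], [-0.0027, -0.029, 0.0018], [-0.0032, -0.029, 0.0007], [-0.0037, -0.0289, -0.0005], [-0.0041, -0.0289, -0.0015]] 
twist [[-0.21, 0.03, 0.1], [-0.22, 0.02, 0.1], [-0.21, 0.03, 0.1], [-0.22, 0.02, 0.1], [-0.21, 0.03, 0.09], [-0.22, 0.02, 0.1]]
```

Request:
send_rows(
  linear=[
    [0,0,-0.003],
    [0,0,-0.006],
    [0,0,-0.011],
    [0,0,-0.016],
    [0,0,-0.016],
    [0,0,-0.008],
  ],
  twist=[
    [0,0,0],
    [0,0,0],
    [0,0,0],
    [0,0,0],
    [0,0,0],
    [0,0,0],
  ],
  gripper=[0,0,0,0,0,0],
)

```text
time: 9.05
ee_pos: [0.462, 0.2034, 0.1672]
tcp_rot: [-150.1, 0.1, -167.9]
wrist_force: [-0.1, 0.2, -1.7]
opening: 0.0069
grasp_force: 49.5
```

Request:
send_rows(
  linear=[
    [0.0026,-0.0265,0.01],
    [0.002,-0.027,0.0092],
    [0.0015,-0.027,0.0083],
    [0.001,-0.0275,0.0078],
    [0.0005,-0.028,0.0072],
    [0,-0.028,0.0072],
    [-0.0005,-0.0285,0.006],
    [-0.001,-0.0285,0.005],
  ],
  twist=[
    [-0.21,0.03,0.1],
    [-0.21,0.03,0.1],
    [-0.21,0.03,0.1],
    [-0.21,0.03,0.1],
    [-0.21,0.03,0.1],
    [-0.22,0.03,0.1],
    [-0.21,0.03,0.1],
    [-0.22,0.02,0.1],
  ],
  gripper=[0,0,0,0,0,0,0,0],
)

```text
time: 10.05
ee_pos: [0.489, -0.0247, 0.1953]
tcp_rot: [-167.1, 0.9, -176.2]
wrist_force: [0.4, -0.0, -2.2]
opening: 0.0075
grasp_force: 49.6
```

Request:
send_rows(
  linear=[
    [-0.0015,-0.029,0.004],
    [-0.002,-0.029,0.003],
    [-0.0025,-0.029,0.002],
    [-0.003,-0.029,0.001],
    [-0.0035,-0.029,-0.0005],
    [-0.004,-0.029,-0.0015],
    [0,0,0],
  ],
  twist=[
    [-0.21,0.03,0.1],
    [-0.22,0.02,0.1],
    [-0.21,0.03,0.1],
    [-0.22,0.02,0.1],
    [-0.21,0.03,0.09],
    [-0.22,0.02,0.1],
    [0,0,0],
  ],
  gripper=[0,0,0,0,0,0,0],
)

```text
time: 10.92
ee_pos: [0.5092, -0.1994, 0.2099]
tcp_rot: [180.0, -0.0, 177.6]
wrist_force: [0.0, 0.2, -2.1]
opening: 0.0072
grasp_force: 49.8
```

Run:
```python
from h import *
o=bot.get_obs();im=camera('wrist');print(o['time'],o['ee_pos'],o['tcp_rot'],o['q'].round(1),o['wrist_force'],o['opening'])
cv2.imwrite('pics/w4.png',cv2.resize(im[...,::-1],None,fx=1.5,fy=1.5))
C=cam('wrist',o)
for x in(-.06,0,.06):
  for y in(-.028,.028):
    a=np.radians(-92.2);P=np.array([.5133,-.1411,.088])+[np.cos(a)*x-np.sin(a)*y,np.sin(a)*x+np.cos(a)*y,0]
    print(x,y,proj(C,P)*1.5)
P,M=target((.5114,-.2012,.165),-92.2,0,.038);plan(P,M,2)
```

```text
10.925 [ 0.50920292 -0.19941464  0.20991149] [ 1.79974182e+02 -1.68414296e-02  1.77612507e+02] [-21.4   4.    5.1  91.1   0.  -19. ] [ 0.01935752  0.19758223 -2.07973502] 0.007241036069019307
-0.06 -0.028 [[617.18495267 223.08113987]]
-0.06 0.028 [[604.05323374 324.72162435]]
0 -0.028 [[501.30997247 222.90032388]]
0 0.028 [[494.79944809 325.44436304]]
0.06 -0.028 [[383.20120921 223.08732736]]
0.06 0.028 [[383.69076015 325.88626042]]
linear [[-0.0012, -0.0014, 0.0034], [-0.0012, -0.0013, 0.0035]] 
twist [[0.0, -0.0, -0.01], [0.0, -0.0, -0.0]]
```

View pics/w4.png

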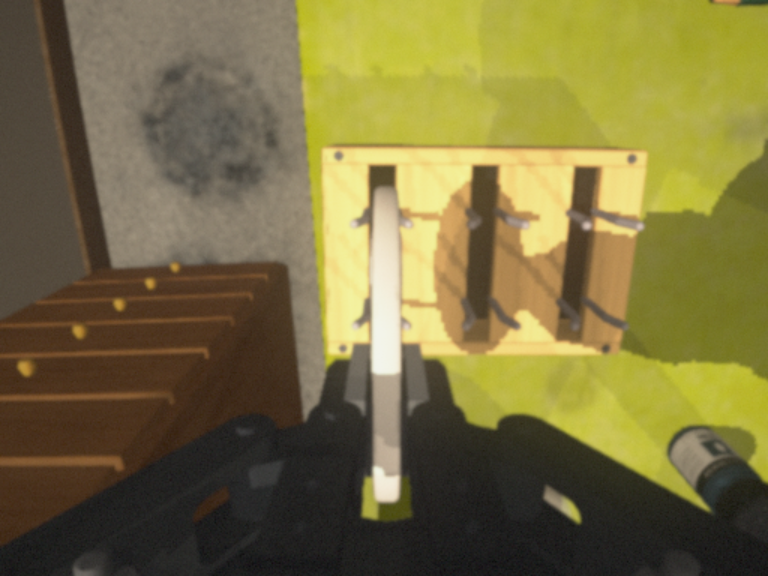

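Request:
send_rows(
  linear=[
    [-0.0024,-0.004,0],
    [0,0,0],
    [0,0,0.012],
    [0,0,0.015],
    [0,0,0.015],
    [0,0,0.012],
    [0,0,0.006],
    [0,0,0],
  ],
  twist=[
    [0,0,0],
    [0,0,0],
    [0,0,0],
    [0,0,0],
    [0,0,0],
    [0,0,0],
    [0,0,0],
    [0,0,0],
  ],
  gripper=[0,0,0,0,0,0,0,0],
  grip_force=28,
)

```text
time: 11.98
ee_pos: [0.5111, -0.2018, 0.1496]
tcp_rot: [180.0, -0.0, 177.8]
wrist_force: [0.2, -0.5, -1.7]
opening: 0.0071
grasp_force: 49.9
```

Run:
```python
from h import *
o=bot.get_obs();print(o['ee_pos'],o['wrist_force'],o['torque'],o['opening'])
im=camera('wrist');cv2.imwrite('pics/w5.png',im[...,::-1])
```

```text
[ 0.5111055  -0.20180222  0.14964961] [ 0.22559612 -0.54608467 -1.6786857 ] [-0.02335139 -0.01480711  0.01183838] 0.007099773511054315
```

View pics/w5.png

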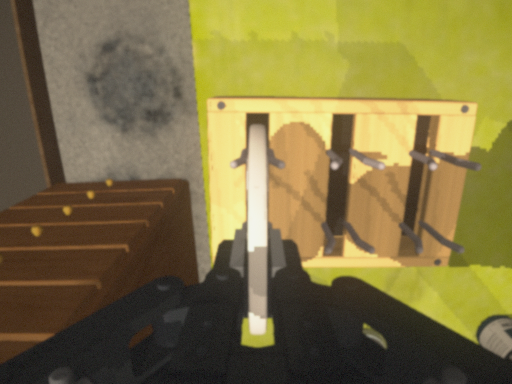

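Request:
send_rows(
  linear=[
    [0,0,0.006],
    [0,0,0.006],
    [0,0,0.005],
    [0,0,0.003],
    [0,0,0],
  ],
  twist=[
    [0,0,0],
    [0,0,0],
    [0,0,0],
    [0,0,0],
    [0,0,0],
  ],
  gripper=[0,0,0,0,0],
  grip_force=25,
)

```text
time: 12.65
ee_pos: [0.5111, -0.2018, 0.1298]
tcp_rot: [180.0, -0.0, 177.8]
wrist_force: [-0.2, -0.2, -1.7]
opening: 0.0073
grasp_force: 49.9
```

Request:
send_rows(
  linear=[
    [0,0,0.0015],
    [0,0,0.0015],
    [0,0,0.0015],
  ],
  twist=[
    [0,0,0],
    [0,0,0],
    [0,0,0],
  ],
  gripper=[0,0,0],
)

```text
time: 13.02
ee_pos: [0.5118, -0.202, 0.1272]
tcp_rot: [-180.0, 0.1, 177.8]
wrist_force: [-3.2, 1.1, 16.4]
opening: 0.0071
grasp_force: 52.6
```

Request:
send_rows(
  linear=[
    [0,0,-0.004],
    [0,0,-0.01],
    [0,0,-0.015],
    [0,0,-0.018],
    [0,0,-0.018],
    [0,0.005,-0.015],
    [0,0.015,0],
    [0.0015,0.02,0],
  ],
  twist=[
    [0,0,0],
    [0,0,0],
    [0,0,0],
    [0,0,0],
    [0,0,0],
    [0,0,0],
    [0,0,0],
    [0,0,0],
  ],
  gripper=[0,0,0,0,0,0,0,0],
  grip_force=40,
)

```text
time: 14.02
ee_pos: [0.5112, -0.1606, 0.2049]
tcp_rot: [180.0, -0.0, 177.8]
wrist_force: [0.4, 0.1, -2.2]
opening: 0.0074
grasp_force: 49.8
```

Request:
send_rows(
  linear=[
    [0,0.015,0],
    [0,0.005,0],
    [0,0,0],
  ],
  twist=[
    [0,0,0],
    [0,0,0],
    [0,0,0],
  ],
  gripper=[0,0,0],
)

```text
time: 14.4
ee_pos: [0.5121, -0.1413, 0.2054]
tcp_rot: [-180.0, -0.0, 177.8]
wrist_force: [0.4, -0.4, -1.4]
opening: 0.0071
grasp_force: 49.8
```

Run:
```python
from h import *
o=bot.get_obs();print(o['ee_pos'],o['wrist_force'],o['torque'],o['opening'])
im=camera('wrist');cv2.imwrite('pics/w6.png',cv2.resize(im[60:300,150:470][...,::-1],None,fx=2.5,fy=2.5))
```

```text
[ 0.51213064 -0.14133765  0.20537991] [ 0.43900537 -0.38126875 -1.35375678] [0.04758388 0.01639338 0.03606579] 0.0071195450007669045
```

View pics/w6.png

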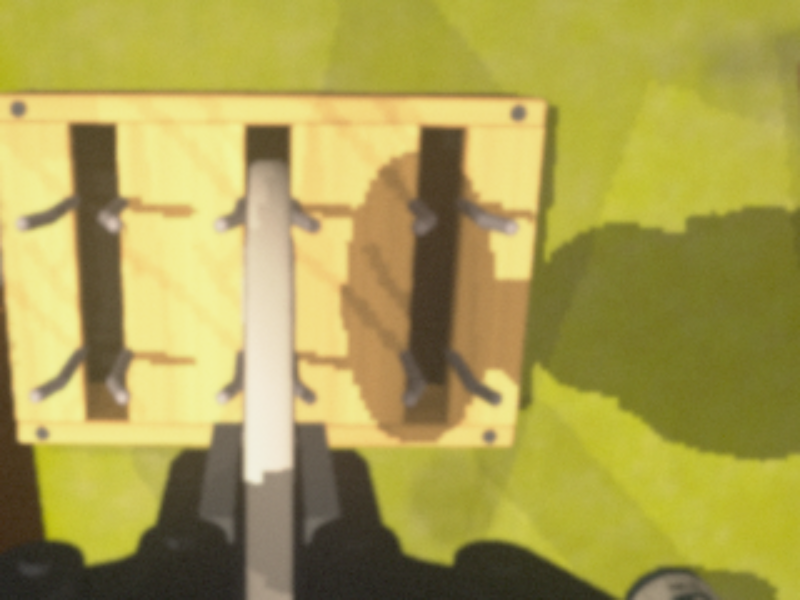

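Request:
send_rows(
  linear=[
    [0,0,0.01],
    [0,0,0.015],
    [0,0,0.015],
    [0,0,0.015],
    [0,0,0.012],
    [0,0,0.006],
    [0,0,0.002],
    [0,0,0],
  ],
  twist=[
    [0,0,0],
    [0,0,0],
    [0,0,0],
    [0,0,0],
    [0,0,0],
    [0,0,0],
    [0,0,0],
    [0,0,0],
  ],
  gripper=[0,0,0,0,0,0,0,0],
)

```text
time: 15.45
ee_pos: [0.5123, -0.1419, 0.1308]
tcp_rot: [-180.0, 0.0, 177.8]
wrist_force: [0.3, -0.2, -2.0]
opening: 0.007
grasp_force: 49.8
```

Request:
send_rows(
  linear=[
    [0,0,0.0015],
    [0,0,0.0015],
    [0,0,0.0015],
  ],
  twist=[
    [0,0,0],
    [0,0,0],
    [0,0,0],
  ],
  gripper=[0,0,0],
)

```text
time: 15.82
ee_pos: [0.5122, -0.1418, 0.126]
tcp_rot: [-180.0, 0.0, 177.8]
wrist_force: [-0.1, 0.7, -2.2]
opening: 0.0072
grasp_force: 49.8
```

Request:
send_rows(
  linear=[
    [0,0,0.0015],
    [0,0,0.0015],
  ],
  twist=[
    [0,0,0],
    [0,0,0],
  ],
  gripper=[0,0],
)

```text
time: 16.08
ee_pos: [0.5121, -0.1418, 0.1229]
tcp_rot: [-180.0, -0.0, 177.8]
wrist_force: [-0.2, 0.6, -2.0]
opening: 0.007
grasp_force: 49.8
```

Request:
send_rows(
  linear=[
    [0,0,0.0015],
    [0,0,0.0015],
  ],
  twist=[
    [0,0,0],
    [0,0,0],
  ],
  gripper=[0,0],
)

```text
time: 16.32
ee_pos: [0.5121, -0.1418, 0.1199]
tcp_rot: [-180.0, 0.0, 177.8]
wrist_force: [0.5, 0.0, -2.2]
opening: 0.0071
grasp_force: 49.8
```

Request:
send_rows(
  linear=[
    [0,0,0.003],
    [0,0,0.002],
    [0,0,0],
  ],
  twist=[
    [0,0,0],
    [0,0,0],
    [0,0,0],
  ],
  gripper=[0,0,0],
)

```text
time: 16.7
ee_pos: [0.512, -0.1418, 0.1148]
tcp_rot: [180.0, -0.0, 177.8]
wrist_force: [-0.6, -0.1, -2.1]
opening: 0.0072
grasp_force: 49.8
```

Request:
send_rows(
  linear=[
    [0,0,0.001],
    [0,0,0.001],
    [0,0,0.001],
  ],
  twist=[
    [0,0,0],
    [0,0,0],
    [0,0,0],
  ],
  gripper=[0,0,0],
)

```text
time: 17.08
ee_pos: [0.5121, -0.1418, 0.112]
tcp_rot: [180.0, 0.0, 177.8]
wrist_force: [0.3, -0.4, -2.2]
opening: 0.007
grasp_force: 49.8
```

Request:
send_rows(
  linear=[
    [0,0,0.001],
    [0,0,0.001],
  ],
  twist=[
    [0,0,0],
    [0,0,0],
  ],
  gripper=[0,0],
)

```text
time: 17.32
ee_pos: [0.5121, -0.1418, 0.11]
tcp_rot: [180.0, 0.0, 177.8]
wrist_force: [0.1, 0.1, -1.2]
opening: 0.007
grasp_force: 49.8
```

Request:
send_rows(
  linear=[
    [0,0,0.0005],
    [0,0,0],
  ],
  twist=[
    [0,0,0],
    [0,0,0],
  ],
  gripper=[0,0],
)

```text
time: 17.58
ee_pos: [0.5121, -0.1418, 0.1095]
tcp_rot: [180.0, 0.0, 177.8]
wrist_force: [-0.3, -0.1, -2.1]
opening: 0.0071
grasp_force: 49.8
```

Request:
send_rows(
  linear=[
    [0,0,0.001],
    [0,0,0.001],
  ],
  twist=[
    [0,0,0],
    [0,0,0],
  ],
  gripper=[0,0],
)

```text
time: 17.82
ee_pos: [0.5126, -0.1419, 0.1087]
tcp_rot: [-180.0, 0.1, 177.8]
wrist_force: [-0.6, 1.1, 9.9]
opening: 0.0071
grasp_force: 51.8
```

Request:
send_rows(
  linear=[
    [0,0,0.001],
    [0,0,0],
  ],
  twist=[
    [0,0,0],
    [0,0,0],
  ],
  gripper=[0,0],
)

```text
time: 18.08
ee_pos: [0.5131, -0.142, 0.1084]
tcp_rot: [-180.0, 0.2, 177.8]
wrist_force: [-1.1, 1.1, 9.9]
opening: 0.0073
grasp_force: 51.5
```

Request:
send_rows(
  linear=[
    [0,0,-0.0005],
    [0,0,0],
    [0,0,0],
    [0,0,0],
  ],
  twist=[
    [0,0,0],
    [0,0,0],
    [0,0,0],
    [0,0,0],
  ],
  gripper=[5,12,25,35],
)

```text
time: 18.58
ee_pos: [0.512, -0.1418, 0.1068]
tcp_rot: [180.0, -0.0, 177.8]
wrist_force: [0.1, 1.2, -0.2]
opening: 0.0297
grasp_force: 0.0
```

Request:
send_rows(
  linear=[
    [0,0,-0.005],
    [0,0,-0.015],
    [0,0,-0.025],
    [0,0,-0.03],
    [0,0,-0.03],
    [0,0,-0.01],
    [0,0,0],
  ],
  twist=[
    [0,0,0],
    [0,0,0],
    [0,0,0],
    [0,0,0],
    [0,0,0],
    [0,0,0],
    [0,0,0],
  ],
  gripper=[35,35,35,60,60,60,60],
)

```text
time: 19.45
ee_pos: [0.5124, -0.1419, 0.2225]
tcp_rot: [-180.0, 0.1, 177.8]
wrist_force: [-0.5, -0.3, -0.2]
opening: 0.0508
grasp_force: 0.0
```

Run:
```python
from h import *
Ct,Cs=cam('top'),cam('scene')
o=bot.get_obs();print(o['time'],o['ee_pos'],o['tcp_rot'],o['wrist_force'])
# disc A centre: top-picture outline middle read from crop0 on z=.083 (front face), against other easel B
print(onz(Ct,203.8,194.2,.083), onz(Ct,258.2,205.6,.083))
t=onz(Ct,203.8,194.2,.083)-onz(Ct,258.2,205.6,.083)+[.472,.156,.08];print(t)
P,M=target((t[0],t[1],.08),-74.3,30,.14);print(P);plan(P,M,16)
im=np.hstack([camera('wrist')[...,::-1][60:360,100:420]]);cv2.imwrite('pics/w7.png',im)
```

```text
19.45 [ 0.51237386 -0.14190329  0.22249588] [-1.79985203e+02  6.08052511e-02  1.77770499e+02] [-0.49249888 -0.34404972 -0.18185837]
[0.50347057 0.30508138 0.083     ] [0.47192646 0.15589281 0.083     ]
[0.50354411 0.30518857 0.08      ]
[0.48460208 0.37257699 0.20124356]
linear [[0.003, 0.0321, 0.0013], [0.0024, 0.0321, 0.0002], [0.0018, 0.0322, -0.0008], [0.0011, 0.0322, -0.0019], [0.0005, 0.0321, -0.0029], [-0.0001, 0.032, -0.004], [-0.0008, 0.0318, -0.005], [-0.0014, 0.0316, -0.006]] 
twist [[0.19, -0.03, -0.11], [0.19, -0.03, -0.11], [0.19, -0.03, -0.11], [0.18, -0.03, -0.11], [0.19, -0.03, -0.11], [0.18, -0.03, -0.11], [0.19, -0.03, -0.11], [0.18, -0.03, -0.11]]
linear [[-0.0021, 0.0314, -0.007], [-0.0027, 0.0311, -0.008], [-0.0033, 0.0308, -0.009], [-0.004, 0.0304, -0.01], [-0.0046, 0.0299, -0.0109], [-0.0052, 0.0295, -0.0119], [-0.0058, 0.029, -0.0128], [-0.0065, 0.0284, -0.0137]] 
twist [[0.19, -0.03, -0.11], [0.18, -0.03, -0.11], [0.19, -0.03, -0.11], [0.18, -0.03, -0.11], [0.19, -0.03, -0.11], [0.18, -0.02, -0.11], [0.19, -0.03, -0.11], [0.18, -0.02, -0.11]]
```

View pics/w7.png

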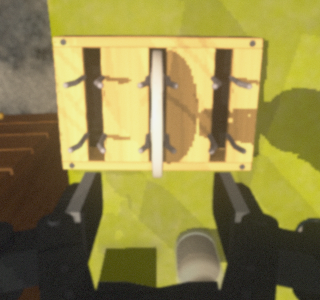

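Request:
send_rows(
  linear=[
    [0.003,0.032,0.0015],
    [0.0025,0.032,0],
    [0.002,0.032,-0.001],
    [0.001,0.032,-0.002],
    [0.0005,0.032,-0.003],
    [0,0.032,-0.004],
    [-0.001,0.032,-0.005],
    [-0.0015,0.0315,-0.006],
  ],
  twist=[
    [0.19,-0.03,-0.11],
    [0.19,-0.03,-0.11],
    [0.19,-0.03,-0.11],
    [0.18,-0.03,-0.11],
    [0.19,-0.03,-0.11],
    [0.18,-0.03,-0.11],
    [0.19,-0.03,-0.11],
    [0.18,-0.03,-0.11],
  ],
  gripper=[60,60,60,60,60,60,60,60],
)

```text
time: 20.5
ee_pos: [0.4975, 0.1158, 0.2104]
tcp_rot: [-164.9, 1.1, -173.2]
wrist_force: [-0.5, -0.6, 0.1]
opening: 0.0514
grasp_force: 0.0
```

Request:
send_rows(
  linear=[
    [-0.002,0.0315,-0.007],
    [-0.0025,0.031,-0.008],
    [-0.0035,0.031,-0.009],
    [-0.004,0.0305,-0.01],
    [-0.0045,0.03,-0.011],
    [-0.005,0.0295,-0.012],
    [-0.006,0.029,-0.013],
    [-0.0065,0.0285,-0.0135],
  ],
  twist=[
    [0.19,-0.03,-0.11],
    [0.18,-0.03,-0.11],
    [0.19,-0.03,-0.11],
    [0.18,-0.03,-0.11],
    [0.19,-0.03,-0.11],
    [0.18,-0.02,-0.11],
    [0.19,-0.03,-0.11],
    [0.18,-0.02,-0.11],
  ],
  gripper=[60,60,60,60,60,60,60,60],
)

```text
time: 21.5
ee_pos: [0.4836, 0.3734, 0.1998]
tcp_rot: [-149.9, -0.2, -164.2]
wrist_force: [0.0, 0.1, 0.4]
opening: 0.0511
grasp_force: 0.0
```

Request:
send_rows(
  linear=[
    [0,0,0],
    [0,0,0],
  ],
  twist=[
    [0,0,0],
    [0,0,0],
  ],
  gripper=[60,60],
)

```text
time: 21.75
ee_pos: [0.4839, 0.3722, 0.2003]
tcp_rot: [-150.0, -0.2, -164.3]
wrist_force: [-0.3, -0.2, -0.0]
opening: 0.0514
grasp_force: 0.0
```

Run:
```python
from h import *
o=bot.get_obs();im=camera('wrist');print(o['time'],o['ee_pos'],o['tcp_rot'],o['q'].round(1))
cv2.imwrite('pics/w8.png',im[...,::-1])
C=cam('wrist',o)
for up in(0,.055,-.055): print(up,proj(C,target((.5035,.305,.08),-74.3,30,up)[0]))
P,M=target((.5035,.305,.08),-74.3,30,.14);plan(P,M,1)
edge('pics/w8.png',225,295,85,270)
```

```text
21.75 [0.48389455 0.37221153 0.20031687] [-149.99573467   -0.19894941 -164.27910771] [ 48.3  28.2  28.9 108.1 -24.8  36.4]
0 [[257.34995784 177.3770127 ]]
0.055 [[257.28728615 198.85579239]]
-0.055 [[257.39259292 162.75672274]]
linear [[-0.0006, 0.0002, -0.0004]] 
twist [[0.0, -0.01, 0.01]]
115 251 257 7
125 250 258 9
135 248 259 12
145 249 259 11
155 249 260 12
165 249 259 11
175 249 259 11
185 249 260 12
195 249 260 12
205 249 260 12
215 250 260 11
225 250 260 11
235 250 259 10
```

Request:
send_rows(
  linear=[
    [0,-0.002,0.016],
    [0,0,0.016],
    [0,0,0.016],
    [0,0,0.016],
    [0,0,0.016],
    [0,0,0.014],
    [0,0,0.008],
    [0,0,0],
  ],
  twist=[
    [0,0,0],
    [0,0,0],
    [0,0,0],
    [0,0,0],
    [0,0,0],
    [0,0,0],
    [0,0,0],
    [0,0,0],
  ],
  gripper=[60,60,60,60,60,60,60,60],
)

```text
time: 22.8
ee_pos: [0.4981, 0.3213, 0.1138]
tcp_rot: [-150.0, -0.1, -164.3]
wrist_force: [-1.4, 0.8, 0.5]
opening: 0.0512
grasp_force: 0.0
```

Request:
send_rows(
  linear=[
    [0,0,0],
    [0,0,0],
    [0,0,0],
    [0,0,0],
    [0,0,0],
    [0,0,0],
  ],
  twist=[
    [0,0,0],
    [0,0,0],
    [0,0,0],
    [0,0,0],
    [0,0,0],
    [0,0,0],
  ],
  gripper=[40,25,12,0,0,0],
  grip_force=40,
)

```text
time: 23.55
ee_pos: [0.4982, 0.322, 0.1142]
tcp_rot: [-150.0, -0.1, -164.3]
wrist_force: [0.3, 1.4, 3.7]
opening: 0.0071
grasp_force: 41.9
```

Request:
send_rows(
  linear=[
    [0,0,-0.003],
    [0,0,-0.006],
    [0,0,-0.011],
    [0,0,-0.016],
    [0,0,-0.016],
    [0,0,-0.016],
    [0,0,-0.012],
    [0,0,0],
  ],
  twist=[
    [0,0,0],
    [0,0,0],
    [0,0,0],
    [0,0,0],
    [0,0,0],
    [0,0,0],
    [0,0,0],
    [0,0,0],
  ],
  gripper=[0,0,0,0,0,0,0,0],
)

```text
time: 24.55
ee_pos: [0.4875, 0.3612, 0.1841]
tcp_rot: [-150.1, -0.0, -164.2]
wrist_force: [0.4, 0.4, -1.2]
opening: 0.0072
grasp_force: 41.4
```

Run:
```python
from h import *
o=bot.get_obs();print(o['q'].round(1),o['opening'])
P,M=target((.5142,-.0818,.172),-92.2,0,.038);print(P)
plan(P,M,16)
```

```text
[ 47.4  26.8  25.2 105.3 -25.1  35.5] 0.00723671762360773
[ 0.5142 -0.0818  0.21  ]
linear [[0.0059, -0.0243, 0.0121], [0.0054, -0.0248, 0.0113], [0.0048, -0.0253, 0.0105], [0.0043, -0.0257, 0.0097], [0.0038, -0.026, 0.0089], [0.0032, -0.0264, 0.0081], [0.0027, -0.0267, 0.0072], [0.0021, -0.0269, 0.0064]] 
twist [[-0.19, 0.03, 0.11], [-0.19, 0.03, 0.11], [-0.18, 0.03, 0.11], [-0.19, 0.03, 0.11], [-0.18, 0.03, 0.11], [-0.19, 0.03, 0.11], [-0.18, 0.03, 0.11], [-0.19, 0.03, 0.11]]
linear [[0.0016, -0.0272, 0.0055], [0.001, -0.0274, 0.0047], [0.0004, -0.0275, 0.0038], [-0.0001, -0.0276, 0.0029], [-0.0006, -0.0277, 0.002], [-0.0012, -0.0277, 0.0011], [-0.0017, -0.0278, 0.0002], [-0.0023, -0.0277, -0.0007]] 
twist [[-0.18, 0.03, 0.11], [-0.19, 0.03, 0.11], [-0.18, 0.03, 0.11], [-0.19, 0.03, 0.11], [-0.18, 0.03, 0.11], [-0.19, 0.03, 0.11], [-0.18, 0.02, 0.11], [-0.19, 0.03, 0.1]]
```

Request:
send_rows(
  linear=[
    [0.006,-0.0245,0.012],
    [0.0055,-0.025,0.0115],
    [0.005,-0.025,0.0105],
    [0.0045,-0.0255,0.0095],
    [0.004,-0.026,0.009],
    [0.003,-0.0265,0.008],
    [0.0025,-0.0265,0.007],
    [0.002,-0.027,0.0065],
  ],
  twist=[
    [-0.19,0.03,0.11],
    [-0.19,0.03,0.11],
    [-0.18,0.03,0.11],
    [-0.19,0.03,0.11],
    [-0.18,0.03,0.11],
    [-0.19,0.03,0.11],
    [-0.18,0.03,0.11],
    [-0.19,0.03,0.11],
  ],
  gripper=[0,0,0,0,0,0,0,0],
)

```text
time: 25.55
ee_pos: [0.5001, 0.1379, 0.1964]
tcp_rot: [-165.1, 1.0, -173.3]
wrist_force: [0.0, -0.9, -0.8]
opening: 0.0077
grasp_force: 41.4
```

Request:
send_rows(
  linear=[
    [0.0015,-0.027,0.0055],
    [0.001,-0.0275,0.0045],
    [0.0005,-0.0275,0.004],
    [0,-0.0275,0.003],
    [-0.0005,-0.0275,0.002],
    [-0.001,-0.0275,0.001],
    [-0.0015,-0.0275,0],
    [-0.002,-0.0275,-0.0005],
  ],
  twist=[
    [-0.18,0.03,0.11],
    [-0.19,0.03,0.11],
    [-0.18,0.03,0.11],
    [-0.19,0.03,0.11],
    [-0.18,0.03,0.11],
    [-0.19,0.03,0.11],
    [-0.18,0.02,0.11],
    [-0.19,0.03,0.1],
  ],
  gripper=[0,0,0,0,0,0,0,0],
)

```text
time: 26.55
ee_pos: [0.5123, -0.0825, 0.2095]
tcp_rot: [180.0, -0.1, 177.7]
wrist_force: [-0.1, 0.2, -2.0]
opening: 0.0072
grasp_force: 41.3
```

Request:
send_rows(
  linear=[
    [0,0,0],
    [0,0,0],
  ],
  twist=[
    [0,0,0],
    [0,0,0],
  ],
  gripper=[0,0],
)

```text
time: 26.8
ee_pos: [0.5124, -0.0813, 0.2094]
tcp_rot: [-179.9, -0.1, 177.8]
wrist_force: [-0.2, -0.3, -0.7]
opening: 0.0075
grasp_force: 41.3
```

Run:
```python
from h import *
o=bot.get_obs();print(o['q'].round(1),o['opening'],o['ee_pos'],o['tcp_rot'],o['wrist_force'])
P,M=target((.5142,-.0818,.172),-92.2,0,.038);plan(P,M,1)
```

```text
[-9.   0.2  1.2 91.1 -0.1 -6.7] 0.007541359828736576 [ 0.51238696 -0.08133537  0.20944192] [-1.79939813e+02 -1.38818287e-01  1.77767241e+02] [-0.20805757 -0.25557941 -0.74487827]
linear [[-0.0018, -0.0004, -0.0006]] 
twist [[-0.01, -0.01, -0.0]]
```

Request:
send_rows(
  linear=[
    [-0.0018,-0.0004,0.006],
    [0,0,0.015],
    [0,0,0.015],
    [0,0,0.015],
    [0,0,0.015],
    [0,0,0.009],
    [0,0,0.003],
    [0,0,0],
  ],
  twist=[
    [0,0,0],
    [0,0,0],
    [0,0,0],
    [0,0,0],
    [0,0,0],
    [0,0,0],
    [0,0,0],
    [0,0,0],
  ],
  gripper=[0,0,0,0,0,0,0,0],
)

```text
time: 27.8
ee_pos: [0.5144, -0.082, 0.132]
tcp_rot: [-179.9, -0.1, 177.8]
wrist_force: [-0.1, -0.2, -0.6]
opening: 0.0071
grasp_force: 41.3
```

Request:
send_rows(
  linear=[
    [0,0,0.0015],
    [0,0,0.0015],
    [0,0,0.0015],
  ],
  twist=[
    [0,0,0],
    [0,0,0],
    [0,0,0],
  ],
  gripper=[0,0,0],
)

```text
time: 28.18
ee_pos: [0.5144, -0.082, 0.1274]
tcp_rot: [-179.9, -0.1, 177.8]
wrist_force: [-0.3, -0.5, -1.7]
opening: 0.0073
grasp_force: 41.3
```

Request:
send_rows(
  linear=[
    [0,0,0.0015],
    [0,0,0.0015],
  ],
  twist=[
    [0,0,0],
    [0,0,0],
  ],
  gripper=[0,0],
)

```text
time: 28.42
ee_pos: [0.5143, -0.082, 0.1242]
tcp_rot: [-179.9, -0.1, 177.8]
wrist_force: [0.1, 0.3, -1.2]
opening: 0.007
grasp_force: 41.3
```

Request:
send_rows(
  linear=[
    [0,0,0.0015],
    [0,0,0.0015],
  ],
  twist=[
    [0,0,0],
    [0,0,0],
  ],
  gripper=[0,0],
)

```text
time: 28.68
ee_pos: [0.5143, -0.082, 0.1212]
tcp_rot: [-179.9, -0.1, 177.8]
wrist_force: [0.6, 0.0, -2.2]
opening: 0.0077
grasp_force: 41.3
```

Request:
send_rows(
  linear=[
    [0,0,0.0015],
    [0,0,0.0015],
  ],
  twist=[
    [0,0,0],
    [0,0,0],
  ],
  gripper=[0,0],
)

```text
time: 28.92
ee_pos: [0.5143, -0.082, 0.1182]
tcp_rot: [-179.9, -0.1, 177.8]
wrist_force: [0.3, -0.5, -0.5]
opening: 0.0074
grasp_force: 41.3
```

Past the high-rest height with no contact; this slot is low. Continuing gently.

Request:
send_rows(
  linear=[
    [0,0,0.002],
    [0,0,0.0015],
    [0,0,0.001],
    [0,0,0.001],
    [0,0,0],
  ],
  twist=[
    [0,0,0],
    [0,0,0],
    [0,0,0],
    [0,0,0],
    [0,0,0],
  ],
  gripper=[0,0,0,0,0],
)

```text
time: 29.55
ee_pos: [0.5143, -0.082, 0.1128]
tcp_rot: [-179.9, -0.1, 177.8]
wrist_force: [-0.0, 0.4, -1.3]
opening: 0.0076
grasp_force: 41.3
```

Request:
send_rows(
  linear=[
    [0,0,0.001],
    [0,0,0.001],
  ],
  twist=[
    [0,0,0],
    [0,0,0],
  ],
  gripper=[0,0],
)

```text
time: 29.8
ee_pos: [0.5143, -0.082, 0.1108]
tcp_rot: [-179.9, -0.1, 177.8]
wrist_force: [0.3, 0.8, -1.4]
opening: 0.0073
grasp_force: 41.3
```

Request:
send_rows(
  linear=[
    [0,0,0.001],
    [0,0,0],
  ],
  twist=[
    [0,0,0],
    [0,0,0],
  ],
  gripper=[0,0],
)

```text
time: 30.05
ee_pos: [0.5142, -0.082, 0.1097]
tcp_rot: [-179.9, -0.1, 177.8]
wrist_force: [-1.0, -0.1, -2.2]
opening: 0.0074
grasp_force: 41.3
```

Request:
send_rows(
  linear=[
    [0,0,0.001],
    [0,0,0],
  ],
  twist=[
    [0,0,0],
    [0,0,0],
  ],
  gripper=[0,0],
)

```text
time: 30.3
ee_pos: [0.5145, -0.082, 0.1091]
tcp_rot: [-179.9, -0.1, 177.8]
wrist_force: [0.6, -0.2, -0.6]
opening: 0.0071
grasp_force: 41.7
```

Request:
send_rows(
  linear=[
    [0,0,0.001],
    [0,0,0],
  ],
  twist=[
    [0,0,0],
    [0,0,0],
  ],
  gripper=[0,0],
)

```text
time: 30.55
ee_pos: [0.5147, -0.082, 0.1087]
tcp_rot: [-179.9, -0.0, 177.8]
wrist_force: [-0.3, -0.2, 5.9]
opening: 0.0075
grasp_force: 42.7
```

Request:
send_rows(
  linear=[
    [0,0,0],
    [0,0,0],
    [0,0,0],
    [0,0,0],
  ],
  twist=[
    [0,0,0],
    [0,0,0],
    [0,0,0],
    [0,0,0],
  ],
  gripper=[5,12,25,35],
)

```text
time: 31.05
ee_pos: [0.5142, -0.082, 0.1077]
tcp_rot: [-180.0, -0.1, 177.8]
wrist_force: [-0.2, -0.2, -0.3]
opening: 0.0296
grasp_force: 0.0
```

Request:
send_rows(
  linear=[
    [0,0,-0.005],
    [0,0,-0.015],
    [0,0,-0.025],
    [0,0,-0.03],
    [0,0,-0.03],
    [0,0,-0.01],
    [0,0,0],
  ],
  twist=[
    [0,0,0],
    [0,0,0],
    [0,0,0],
    [0,0,0],
    [0,0,0],
    [0,0,0],
    [0,0,0],
  ],
  gripper=[35,35,35,35,35,35,35],
)

```text
time: 31.92
ee_pos: [0.5148, -0.082, 0.2233]
tcp_rot: [-179.9, -0.0, 177.8]
wrist_force: [-0.4, 0.1, -0.7]
opening: 0.03
grasp_force: 0.0
```

Run:
```python
from h import *
o=bot.get_obs();im=camera('wrist');print(o['time'],o['ee_pos'])
cv2.imwrite('pics/w9.png',im[...,::-1]);C=cam('wrist',o)
for n,c in(('N',(.5143,-.0820)),('M',(.5123,-.1418))):
    print(n,'expected top',proj(C,(*c,.124))[0],'ends',proj(C,(c[0]-.055,c[1],.069))[0],proj(C,(c[0]+.055,c[1],.069))[0])
    u=int(proj(C,(*c,.124))[0,0]);edge('pics/w9.png',u-30,u+30,90,290)
```

```text
31.925 [ 0.51476481 -0.08195278  0.22332115]
N expected top [257.77070599 189.97057864] ends [255.27877493 106.81758399] [260.07613951 228.77513915]
120 253 263 11
130 252 264 13
140 252 264 13
150 252 264 13
160 252 264 13
170 251 264 14
180 251 264 14
190 250 263 14
200 251 263 13
210 239 274 19
220 252 262 11
230 253 260 8
M expected top [174.66102879 190.3091899 ] ends [183.45957541 107.41557836] [195.4019854  228.93673272]
120 176 190 14
130 173 194 21
140 170 195 26
150 169 196 28
160 169 199 31
170 168 201 34
180 168 199 32
190 169 198 30
200 169 199 31
210 168 203 36
220 173 197 25
230 177 194 18
```

```bash
python3 -c "
from workcell import ticket
print(ticket.job_done())"
```

```text
the job is handed in; nothing more can be done
None
```

Both palettes are standing upright and released in the middle slot and the slot nearest the easels. Each touched its low rest at about the same height, while the far slot stopped a palette about 18 mm higher. I handed the job in at about 32 s; no verdict came back.

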